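Draw the vial carrier out of the cooling bay

ROBOT

A 6-joint arm with a two-finger parallel gripper is mounted at the origin on a cart in front of the work surface, level with it; the furniture and walls round the work are solid. World frame = base frame: x ahead of the robot, y to its left, z up, the work surface at z = 0. Lengths are in m, angles in degrees, forces in N, time in s.
With the tool pointing down it reaches from about 0.25 to 0.725 m from the base axis. Payload 9.7 kg.
Tool frame: the origin (TCP) lies midway between the tips of the shut fingers; the grasp point (between the pads) lies 19 mm behind it; z points along the fingers, y is the line along which they close (so a half turn about z gives the same grasp; the last joint's range is limited). The gripper opens to 85 mm and grips with 20 to 120 N. Pads are 22 mm wide; open, the fingers measure 114 mm over their backs; the gripper's body (76 mm by 85 mm) begins 54 mm behind the grasp point. The pads swing forward as they close: fully open they stand 13 mm farther back than shut.
Start: joints at [-65.947, 4.979, 10.078, 95.1, 0, 90], TCP at [0.224, -0.502, 0.231] pointing down, gripper open.
Joint ranges: [-179.16, 179.16], [-48.56, 103.87], [-65.8, 70.77], [-126.05, 130.52], [-82.76, 87.17], [-180, 180]. Speed limits (degrees/s): [127.2, 127.2, 147.25, 180, 180, 180].

INTERFACE

Orientations are given as [roll, pitch, yaw] about the fixed x, y, z axes, in that order (R = Rz(yaw) Ry(pitch) Rx(roll)).
In Python, from workcell import bot gives the robot as it stands.
- The arm moves only by the shell command python3 -m crank 'ROWS' [FORCE]. ROWS is JSON, a list of rows, each an object with "gripper": the finger opening in mm, from 0 to 85.4; "travel": the shift along the tool's x, y, z in mm, a list of three; "twist": the turn, a rotation vector about the tool's x, y, z in rad, a list of three. In form: [{"gripper": gripper, "travel": [tx, ty, tz], "twist": [rx, ry, rz]}, ...]. A call has 1 to 12 rows; each row shifts and turns the commanded pose from where the row before left it, along the tool's axes as they then stand; what a row does not reach is not made up. A row lasts 1/8 s, in which the tool goes at most 62.5 mm and 10.7 degrees, less where a joint would pass 70% of its speed; a pose out of reach is approached as far as the arm can. A call is refused whole if a number of a shift passes 62.5 or a number of a turn 0.188, either way. A call with a gripper value outside its range is refused whole. The fingers move at their own pace and stop on an object; FORCE is the grip in N (left out, the last holds). Time passes only in rows, so rows that do not move let the fingers close. It gives the time, the measured TCP pose, the force, the opening and the grip force at its end, in the units of the state.
- bot.get_obs(): the state, without advancing time (a new reading comes with each control period).
- bot.camera(name): name is "scene" or "top" or "wrist"; returns the picture (400x640x3 uint8, red, green, blue); there is no depth.
- bot.calibration(name): a dict with "vfov" (degrees; the focal length in pixels is half the picture's height over the tangent of half this angle, whatever the lens; pixels are square), "cx", "cy" (the principal point, pixels), "k1" (the pictures are not rectified: a ray, as slopes to the right and down, at radius r is drawn at 1 + k1 r^2 times it, then the intrinsics apply), "camera_from_world" (4x4, takes a point from world to camera coordinates). Camera axes: x right, y down, z forward; pixel columns grow to the right and rows downward; lengths in m; the calibration is good to about 2 mm. A picture is of the moment at which its call begins: read the wrist's pose just before it. calibration takes no time and is no camera call; for the wrist camera it gives the pose at the moment of the call.
- bot.job_done(): hands the job in; it is judged then, once.
The state is a dict: "time": time; "q": joint angles; "qd": joint speeds; "joint_efforts": joint torques, N m; "ee_pos": TCP position; "tcp_rot": TCP orientation; "wrist_force": force on the tool from outside, world axes, zero at the start; "torque": the same for the moment, N m; "opening": finger opening in m; "grasp_force": force on a finger pad.
Only numpy, scipy, OpenCV 4.12 (cv2) and the standard library are available. Lean on these libraries where they do the work, as an engineer would, in place of code of your own. Each camera call takes 0.05 s, during which the arm holds its last target. There are 200 camera calls.

TASK

The vial carrier stands deep in the narrow cooling bay, too far in for the gripper: use the pull hook to catch the bow on its front and draw it all the way out of the bay onto the worktop, never touching it with the gripper itself while it is in the bay. Then lay the hook flat on the worktop, the same way up as before, and put the carrier flat on the floor of the steel tray. Keep the carrier upright and do not drop it, and leave the other things where they stand.

Things in the scene. Friction and masses are not known exactly. Their poses are not given: they have to be found in the camera images.
- bay: Fixed grey metal tunnel on the worktop, open at one end, its roof of steel cross bars 27 mm apart (one sees through). Outside 74 x 240 x 80 mm plus 16 mm wide, 3 mm thick foot flanges along both sides. Inside 66 wide (x), 236 deep (y), 74 mm high; no floor: things in it slide on the worktop. Origin: centre of its underside; y points out of the open mouth, which is at y = +120 mm; z up.
- carrier: Aluminium block 48 x 88 x 32 mm (x, y, z) with eight small white-capped vials fixed in it (49 mm high over the caps) and a flat steel wire bow on its +y end; 0.18 to 0.35 kg. Origin: centre of the block's underside; z up. Starts in the bay, bow towards the mouth, the bow's outer edge 60 to 105 mm inside the mouth. Once out, grip it across its 48 mm width.
- bow (a point): Centre of the opening of the carrier's bow, 56 mm from the carrier's origin along +y, 18 mm above its underside. The bow lies level, of 7 mm round wire (14.5 to 21.5 mm above the worktop). Opening 33 mm wide (x), 24 mm long (y), from the block's face to the inner edge of the cross wire at carrier y = 68.5 mm; outer edge at 75.5 mm.
- hook: Pull hook lying on the worktop: grey handle 20 x 90 x 36 mm (x, y, z); from its -y end an 8 mm round steel rod runs along -y, centre line 28 mm above the handle's underside, ending in an 8 mm thick tip turned straight down to the level of that underside. 0.14 kg. Origin: centre of the handle's underside; z up. A firm grip (60 N) across the handle's width keeps it level.
- hook_tip (a point): Lower end of the hook's turned-down tip, 195 mm from the hook's origin along its -y, level with the handle's underside. The underside of the rod is 24 mm above it.
- tray: Fixed open steel tray 136 x 166 mm outside (x, y), 18 mm high, walls and floor 3 mm thick. Origin: centre of its underside; the carrier with its bow (119 mm long) fits lengthwise along the tray's y. 
- beaker_50: Bystander: small glass beaker, 48 mm wide, 58 mm high; origin at its underside.
- ferrule_tin: Bystander: flat round white tin, 55 mm wide, 18 mm high; origin at its underside.
- septa_jar: Bystander: small round jar with a screw cap, 39 mm wide, 47 mm high; origin at its underside.
- screwdriver: Bystander: screwdriver 180 mm long, 25 mm thick, lying on the worktop near its front edge.

How it is judged (in metres and radians):
On the way, in this order (a step that is already met when the one before it is completed fails the run):
1. the hook's tip stands inside the bow of the carrier, deep in the bay (x of hook_tip in the frame of bow between -0.0165 and 0.0165 m and y of hook_tip in the frame of bow between -0.014 and 0.014 m and z of hook_tip in the frame of bow below -0.002 m and y of carrier in the frame of bay below 0.03 m), for 0.1 s.
2. the carrier stands upright on the worktop, wholly out of the bay in front of its mouth (y of carrier in the frame of bay above 0.164 m and height (world z) of carrier below 0.004 m and angle between carrier's own z axis and vertical below 0.08 rad), for 0.2 s.
At the end, for the whole second after the job is handed in: The carrier stands upright (within 0.06 rad) and at rest flat on the floor of the tray, between its walls; the hook lies flat (within 0.08 rad of level, underside within 5 mm of the surface) and at rest on the worktop, right way up (x of carrier in the frame of tray between -0.045 and 0.045 m and y of carrier in the frame of tray between -0.04 and 0.04 m and height (world z) of carrier between 0.001 and 0.006 m and angle between carrier's own z axis and vertical below 0.06 rad and linear speed of each of carrier, hook below 0.02 m/s and height (world z) of hook between -0.005 and 0.005 m and angle between hook's own z axis and vertical below 0.08 rad); the robot touches nothing.
It fails at once if the gripper or arm touches the carrier while it is still in the bay (x of carrier in the frame of bay between -0.05 and 0.05 m and y of carrier in the frame of bay below 0.14 m and contact force between any of the fingers, the arm and carrier above 0.5 N).
It fails at once if the carrier is tipped by more than 0.5 rad (angle between carrier's own z axis and vertical above 0.5 rad).
It fails at once if the carrier is dropped or flung (falls or moves faster than 0.8 m/s) (linear speed of carrier above 0.8 m/s).
It fails at once if a bystander (beaker, tin, jar or screwdriver) is moved by more than 30 mm (distance of any of beaker_50, ferrule_tin, septa_jar, screwdriver from where it was at the start of the episode above 0.03 m).
It also fails if it takes over 70 s, if anything falls off the work surface, if the arm or the gripper's body presses on something with over 40 N, if the wrist force passes 120 N, or if a joint passes its speed limit or range.

## Working session

There is one attempt and no reset: what is moved stays moved. The work goes in short steps, Python scripts to look and compute and a shell command to move; the robot and the scene stay as the last step left them, time stands still between calls to the robot, and variables do not carry over. Pictures are saved under pics/ and viewed, at most 13 in all, crops included, and the job is handed in when it is done.

```bash
mkdir -p pics; ls; cat > h.py <<'E'
import numpy as np, cv2
from workcell import bot
def cal(n):
    c=bot.calibration(n); f=200/np.tan(np.radians(c['vfov']/2)); return c,f
def ray(n,uv,c=None):
    c=c or bot.calibration(n); f=200/np.tan(np.radians(c['vfov']/2))
    K=np.array([[f,0,c['cx']],[0,f,c['cy']],[0,0,1.]])
    p=cv2.undistortPoints(np.array([[uv]],float),K,np.array([c['k1'],0,0,0.]))[0,0]
    T=np.array(c['camera_from_world']); R=T[:3,:3]; o=-R.T@T[:3,3]
    return o,R.T@np.array([p[0],p[1],1])
def onz(n,uv,z,c=None):
    o,d=ray(n,uv,c); return o+d*(z-o[2])/d[2]
def proj(n,P,c=None):
    c=c or bot.calibration(n); f=200/np.tan(np.radians(c['vfov']/2))
    K=np.array([[f,0,c['cx']],[0,f,c['cy']],[0,0,1.]]);T=np.array(c['camera_from_world'])
    return cv2.projectPoints(np.array(P,float).reshape(-1,1,3),cv2.Rodrigues(T[:3,:3])[0],T[:3,3],K,np.array([c['k1'],0,0,0.]))[0][:,0]
def snap(n,name):
    im=bot.camera(n)[:,:,::-1].copy(); cv2.imwrite(f'pics/{name}.png',im); return im
E
python3 - <<'E'
from h import *
snap('top','top0'); snap('scene','scene0')
print(bot.get_obs()); print(bot.calibration('top'))
E
```

```text
pics
{'time': 0.1, 'q': array([-6.59459044e+01,  5.00719547e+00,  1.00382136e+01,  9.50957982e+01,
        2.34100490e-04,  8.99980927e+01]), 'qd': array([-0.09061192, -0.16293962,  0.04466139,  0.01231927,  0.03208095,
       -0.05502554]), 'joint_efforts': array([ 1.39557684e-03, -5.21562624e+01,  4.65652227e+01,  1.60771050e-02,
        1.25976512e-04, -1.66748987e-05]), 'ee_pos': array([ 0.22410582, -0.50207078,  0.23065417]), 'tcp_rot': array([-1.79935220e+02, -2.36256809e-04,  2.40560027e+01]), 'wrist_force': array([-0.26845572,  0.20752466, -0.47614058]), 'torque': array([ 0.02589215, -0.01393686, -0.00917998]), 'grasp_force': 0.0, 'opening': 0.08538239798914087}
{'vfov': 49.20391647923038, 'cx': 318.9844865095608, 'cy': 209.60257682835447, 'k1': -0.11361618514159912, 'camera_from_world': array([[-0.0105936 , -0.99993146, -0.0049841 ,  0.08719527],
       [-0.98280223,  0.01133083, -0.18431329,  0.52719896],
       [ 0.18435713,  0.00294584, -0.98285491,  1.05628407],
       [ 0.        ,  0.        ,  0.        ,  1.        ]])}
```

View pics/top0.png

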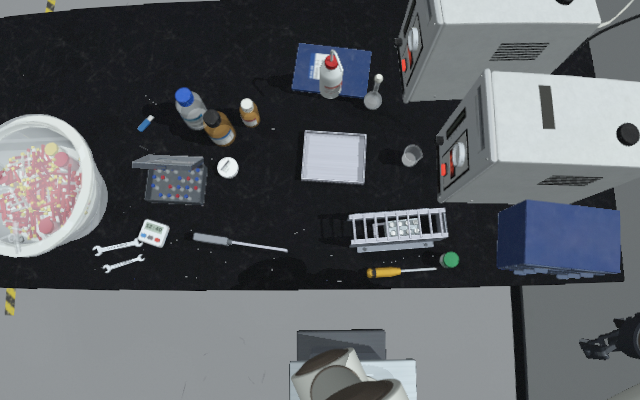

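View pics/scene0.png

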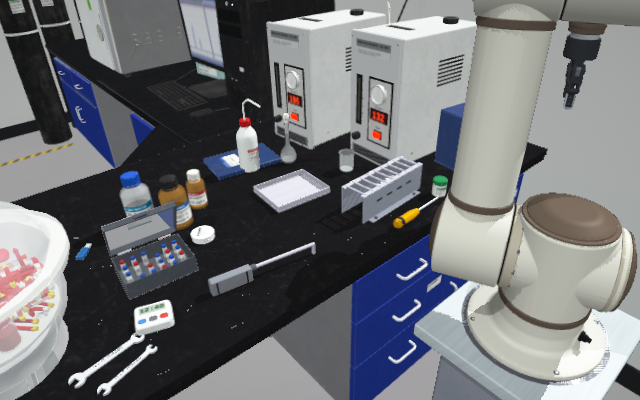

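Top view: the bay is around (398,228) with its mouth on the left. The hook's handle is at (210,239), its rod runs right to about (287,250), and the tray is at (334,157). Next I'll enlarge the bay and hook.

```bash
python3 - <<'E'
from h import *
im=cv2.imread('pics/top0.png')
a=cv2.resize(im[200:265,340:460],None,fx=6.6,fy=6.6,interpolation=cv2.INTER_CUBIC)
b=cv2.resize(im[228:258,185:305],None,fx=6.6,fy=5.0,interpolation=cv2.INTER_CUBIC)
b=b[:165]
cv2.imwrite('pics/z0.png',np.vstack([a,b])); print(a.shape,b.shape)
for n,uv,z in [('tray',(334,157),0.018),('handle',(211,239),.036),('tip',(287,250),.028),('mouthU',(349,216),.08),('mouthL',(357,246),.08),('backU',(444,208),.08),('backL',(447,241),.08),('jar',(450,260),.047),('sd',(368,272),.02),('sd2',(437,269),.01),('tin',(228,168),.018),('beaker',(412,155),.03),('tray TL',(303,130),.018),('TR',(366,133),.018),('BR',(364,184),.018),('BL',(302,181),.018)]:
    print(n,onz('top',uv,z).round(3))
E
```

```text
(429, 792, 3) (150, 792, 3)
tray [0.676 0.04  0.018]
handle [0.457 0.358 0.036]
tip [0.429 0.164 0.028]
mouthU [0.506 0.008 0.08 ]
mouthL [ 0.432 -0.01   0.08 ]
backU [ 0.523 -0.229  0.08 ]
backL [ 0.441 -0.231  0.08 ]
jar [ 0.396 -0.246  0.047]
sd [ 0.371 -0.041  0.02 ]
sd2 [ 0.376 -0.221  0.01 ]
tin [0.65  0.323 0.018]
beaker [ 0.676 -0.167  0.03 ]
tray TL [0.754 0.122 0.018]
TR [ 0.743 -0.048  0.018]
BR [ 0.601 -0.038  0.018]
BL [0.611 0.125 0.018]
```

View pics/z0.png

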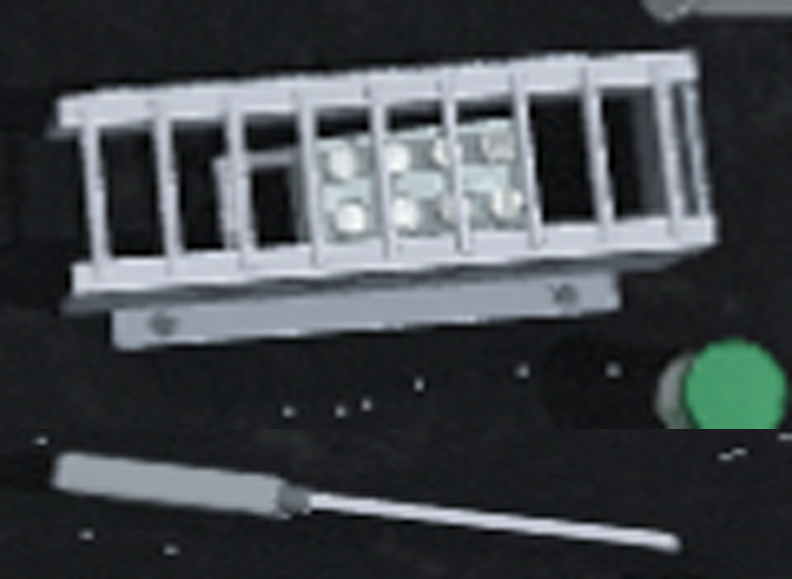

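Crop: the bay roof corners are near full-image (349,215), (351,240), (445,208) and (448,235). The vial caps and bow show through the roof, with the bow's outer edge at about x=374. The hook's handle and rod are clear.

```bash
python3 - <<'E'
from h import *
A=lambda p:(340+p[0]/6.6,200+p[1]/6.6)
B=lambda p:(185+p[0]/6.6,228+(p[1]-429)/5)
g=lambda P,z,F:np.array([onz('top',F(p),z)[:2] for p in P])
c=g([(58,97),(72,265),(692,55),(715,230)],.08,A); print('bay',c.round(4),c.mean(0).round(4))
d=c[:2].mean(0)-c[2:].mean(0); print('len',np.hypot(*d),'yaw',np.degrees(np.arctan2(-d[0],d[1])),'w',np.hypot(*(c[0]-c[1])))
v=g([(345,160),(397,155),(443,152),(497,146),(352,215),(405,212),(455,207),(507,200)],.049,A);m=v.mean(0)
d=v[[0,4]].mean(0)-v[[3,7]].mean(0); print('carr',m.round(4),'yaw',np.degrees(np.arctan2(-d[0],d[1])))
print('bow outer',g([(217,160),(230,245),(222,200)],.0215,A).round(4))
h=g([(62,455),(55,487),(285,480),(280,517)],.036,B); print('handle',h.round(4),h.mean(0).round(4))
r=g([(675,543),(305,500)],.030,B); print('rod',r.round(4))
d=h.mean(0)-r[0]; print(np.hypot(*d),'yaw',np.degrees(np.arctan2(-d[0],d[1])))
c=np.array([onz('top',p,.018)[:2] for p in [(303.5,130),(366.5,132.5),(364.5,184),(301.5,181)]]); print('tray',c.round(3),c.mean(0).round(3))
o=bot.get_obs();print(o['ee_pos'],o['tcp_rot'])
import cv2
E
```

```text
bay [[ 0.5088  0.0083]
 [ 0.446   0.0045]
 [ 0.522  -0.231 ]
 [ 0.4556 -0.2356]] [ 0.4831 -0.1135]
len 0.23995046550788565 yaw 2.7292232042012015 w 0.06294377921380524
carr [ 0.48   -0.1336] yaw 4.6372571597391605
bow outer [[ 0.4933 -0.0573]
 [ 0.4597 -0.0613]
 [ 0.4775 -0.0588]]
handle [[0.4727 0.4015]
 [0.4562 0.4037]
 [0.4592 0.3135]
 [0.4403 0.3149]] [0.4571 0.3584]
rod [[0.4264 0.163 ]
 [0.4496 0.3067]]
0.1978482242675734 yaw -8.934049503671474
tray [[ 0.754  0.121]
 [ 0.745 -0.049]
 [ 0.601 -0.039]
 [ 0.611  0.127]] [0.678 0.04 ]
[ 0.22410582 -0.50207078  0.23065417] [-1.79935220e+02 -2.36256809e-04  2.40560027e+01]
```

```bash
cat >> h.py <<'E'
def go(x,y,z,yaw):
    "print shift (mm, tool axes as they stand after turning) and turn (rad about tool axes) to reach pointing-down pose"
    from scipy.spatial.transform import Rotation as S
    o=bot.get_obs(); R=S.from_euler('xyz',o['tcp_rot'],degrees=True); T=S.from_euler('xyz',[180,0,yaw],degrees=True)
    d=np.array([x,y,z])-o['ee_pos']
    print('t',round(o['time'],2),'turn',(R.inv()*T).as_rotvec().round(4),'shift after turn',(T.inv().apply(d)*1e3).round(1),'before',(R.inv().apply(d)*1e3).round(1))
E
python3 -m crank '[{"gripper":85,"travel":[0,0,0],"twist":[0,0,-0.166]},{"gripper":85,"travel":[0,0,0],"twist":[0,0,-0.166]},{"gripper":85,"travel":[0,0,0],"twist":[0,0,-0.166]},{"gripper":85,"travel":[0,0,0],"twist":[0,0,-0.166]},{"gripper":85,"travel":[0,0,0],"twist":[0,0,-0.166]},{"gripper":85,"travel":[0,0,0],"twist":[0,0,-0.166]},{"gripper":85,"travel":[49,5.4,0],"twist":[0,0,0]},{"gripper":85,"travel":[49,5.4,0],"twist":[0,0,0]},{"gripper":85,"travel":[49,5.4,0],"twist":[0,0,0]},{"gripper":85,"travel":[49,5.4,0],"twist":[0,0,0]},{"gripper":85,"travel":[49,5.4,0],"twist":[0,0,0]},{"gripper":85,"travel":[49,5.4,0],"twist":[0,0,0]}]'
python3 -m crank '[{"gripper":85,"travel":[49,5.4,0],"twist":[0,0,0]},{"gripper":85,"travel":[49,5.4,0],"twist":[0,0,0]},{"gripper":85,"travel":[49,5.4,0],"twist":[0,0,0]},{"gripper":85,"travel":[49,5.4,0],"twist":[0,0,0]},{"gripper":85,"travel":[49,5.4,0],"twist":[0,0,0]},{"gripper":85,"travel":[49,5.4,0],"twist":[0,0,0]},{"gripper":85,"travel":[49,5.4,0],"twist":[0,0,0]},{"gripper":85,"travel":[49,5.4,0],"twist":[0,0,0]},{"gripper":85,"travel":[49,5.4,0],"twist":[0,0,0]},{"gripper":85,"travel":[49,5.4,0],"twist":[0,0,0]},{"gripper":85,"travel":[49,5.4,0],"twist":[0,0,0]},{"gripper":85,"travel":[0,0,0],"twist":[0,0,0]}]'
python3 -c "
from h import *
go(.457,.358,.14,81.1); snap('wrist','w0')
print(bot.calibration('wrist'))"
```

```text
time: 1.6
ee_pos: [0.3016, -0.2152, 0.2311]
tcp_rot: [180.0, -0.0, 81.1]
wrist_force: [0.2, -1.2, 0.3]
opening: 0.0848
grasp_force: 0.0
time: 3.1
ee_pos: [0.4435, 0.309, 0.2294]
tcp_rot: [-179.9, 0.1, 81.3]
wrist_force: [-0.3, -0.7, -0.3]
opening: 0.0846
grasp_force: 0.0
t 3.1 turn [-0.0022  0.0016  0.0031] shift after turn [50.5  5.8 89.4] before [50.6  6.1 89.3]
{'vfov': 65.83086160301882, 'cx': 321.4548769356261, 'cy': 200.72129808513859, 'k1': 0.007646664010758885, 'camera_from_world': array([[ 0.9885117 , -0.15112355, -0.00250885, -0.39128784],
       [-0.1445982 , -0.95040042,  0.27537322,  0.3208116 ],
       [-0.04399979, -0.27184687, -0.96133412,  0.4810057 ],
       [ 0.        ,  0.        ,  0.        ,  1.        ]])}
```

View pics/w0.png

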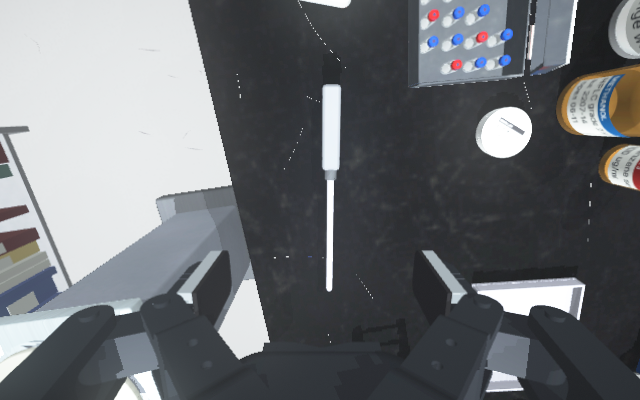

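Wrist view: handle from (331,85) to (331,170), rod tip at (329,290), straight and upright in the picture.

```bash
python3 - <<'E'
from h import *
p=np.array([onz('wrist',q,.036) for q in [(323.5,86),(340,86),(322.5,170),(339,170)]]); print(p.round(4),p.mean(0).round(4))
t=onz('wrist',(329,288),.03); d=p.mean(0)-t; yaw=np.degrees(np.arctan2(-d[0],d[1])); print(t.round(4),np.hypot(*d[:2]),yaw)
c=p.mean(0); go(c[0],c[1],.008,90+yaw)
E
```

```text
[[0.4595 0.4018 0.036 ]
 [0.4762 0.3992 0.036 ]
 [0.4454 0.3159 0.036 ]
 [0.4634 0.3131 0.036 ]] [0.4611 0.3575 0.036 ]
[0.4308 0.1654 0.03  ] 0.19450713069639392 -8.969298378516655
t 3.15 turn [-0.0017  0.0017  0.0035] shift after turn [ 52.1   9.9 222. ] before [ 52.5  10.4 221.9]
```

```bash

python3 -m crank '[{"gripper":85,"travel":[26,5,0],"twist":[0,0,0]},{"gripper":85,"travel":[26,5,0],"twist":[0,0,0]},{"gripper":85,"travel":[0,0,50],"twist":[0,0,0]},{"gripper":85,"travel":[0,0,50],"twist":[0,0,0]},{"gripper":85,"travel":[0,0,50],"twist":[0,0,0]},{"gripper":85,"travel":[0,0,40],"twist":[0,0,0]},{"gripper":85,"travel":[0,0,20],"twist":[0,0,0]},{"gripper":85,"travel":[0,0,12],"twist":[0,0,0]},{"gripper":10,"travel":[0,0,0],"twist":[0,0,0]},{"gripper":10,"travel":[0,0,0],"twist":[0,0,0]},{"gripper":10,"travel":[0,0,0],"twist":[0,0,0]},{"gripper":10,"travel":[0,0,0],"twist":[0,0,0]}]' 60
python3 -m crank '[{"gripper":10,"travel":[0,0,0],"twist":[0,0,0]},{"gripper":10,"travel":[0,0,0],"twist":[0,0,0]},{"gripper":10,"travel":[0,0,0],"twist":[0,0,0]},{"gripper":10,"travel":[0,0,0],"twist":[0,0,0]}]'
```

```text
time: 4.65
ee_pos: [0.4618, 0.3568, 0.0103]
tcp_rot: [179.9, -0.1, 81.1]
wrist_force: [-0.2, 0.3, -0.2]
opening: 0.0192
grasp_force: 59.0
time: 5.15
ee_pos: [0.4618, 0.3568, 0.0103]
tcp_rot: [179.9, -0.1, 81.1]
wrist_force: [-0.6, -0.9, 6.2]
opening: 0.0189
grasp_force: 60.1
```

```bash

python3 -m crank '[{"gripper":10,"travel":[0,0,-10],"twist":[0,0,0]},{"gripper":10,"travel":[0,0,-20],"twist":[0,0,0]},{"gripper":10,"travel":[0,0,-5],"twist":[0,0,0]},{"gripper":10,"travel":[0,0,0],"twist":[0,0,-0.1]},{"gripper":10,"travel":[0,0,0],"twist":[0,0,-0.1]},{"gripper":10,"travel":[0,0,0],"twist":[0,0,0]}]'
python3 -c "
from h import *
go(.460,.247,.0435,93)"
```

```text
time: 5.9
ee_pos: [0.4612, 0.3563, 0.0438]
tcp_rot: [-180.0, 0.0, 92.5]
wrist_force: [0.7, 0.5, -2.0]
opening: 0.0185
grasp_force: 59.1
t 5.9 turn [-0.0006  0.0004 -0.008 ] shift after turn [-109.1   -6.9    0.3] before [-109.1   -6.     0.4]
```

```bash

python3 -m crank '[{"gripper":10,"travel":[-27,-1.5,0],"twist":[0,0,-0.008]},{"gripper":10,"travel":[-27,-1.5,0],"twist":[0,0,0]},{"gripper":10,"travel":[-27,-1.5,0],"twist":[0,0,0]},{"gripper":10,"travel":[-27,-1.5,0],"twist":[0,0,0]},{"gripper":10,"travel":[0,0,0],"twist":[0,0,0]}]'
python3 -c "
from h import *
im=snap('top','t1');s=snap('scene','s1')
P=bot.get_obs()['ee_pos'];y=np.radians(bot.get_obs()['tcp_rot'][2]-90);d=np.array([np.sin(y),-np.cos(y),0])
tip=P+.195*d; tip[2]=P[2]-.0103; print(P,tip,proj('top',[tip+[0,0,.028]]),proj('scene',[tip]))
a=cv2.resize(im[195:265,250:450],None,fx=4,fy=4,interpolation=cv2.INTER_CUBIC)
b=cv2.resize(s[150:260,250:450],None,fx=4,fy=4,interpolation=cv2.INTER_CUBIC)[:310]
cv2.imwrite('pics/z1.png',np.vstack([a,b]))"
```

```text
time: 6.52
ee_pos: [0.4608, 0.247, 0.0442]
tcp_rot: [-180.0, 0.0, 92.8]
wrist_force: [0.5, -0.4, -1.5]
opening: 0.019
grasp_force: 59.1
[0.46098753 0.24842015 0.04428771] [0.47093454 0.05367402 0.03398771] [[330.37203022 231.20462052]] [[338.48943474 214.42834195]]
```

View pics/z1.png

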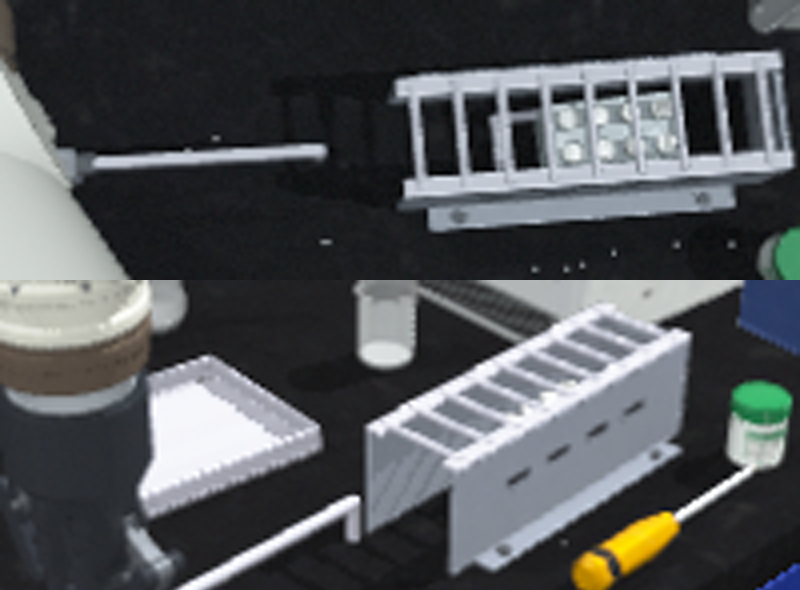

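The tip is at about (331,233) in the top view and (338,215) in the scene view, in front of the open mouth. The scene reading agrees with prediction. The top reading is ~4 mm low in x, so I'll work relative to that view.

```bash
python3 - <<'E'
from h import *
print('tip end top',onz('top',(331.25,233),.062).round(4), 'rod base',onz('top',(273,235.8),.062).round(4))
A=lambda p:(250+p[0]/4,195+p[1]/4)
for p in [(492,116),(497,157),(570,118),(600,114),(632,107),(662,103),(573,150),(606,147),(638,144),(669,137)]: print(p,onz('top',A(p),.0215 if p[0]<500 else .049).round(4))
for p in [(397,90),(406,190),(781,60),(792,162)]: print(p,onz('top',A(p),.08).round(4))
E
```

```text
tip end top [0.4664 0.0516 0.062 ] rod base [0.461 0.196 0.062]
(492, 116) [ 0.4939 -0.0577  0.0215]
(497, 157) [ 0.4672 -0.06    0.0215]
(570, 118) [ 0.4878 -0.1036  0.049 ]
(600, 114) [ 0.4901 -0.1228  0.049 ]
(632, 107) [ 0.4943 -0.1433  0.049 ]
(662, 103) [ 0.4967 -0.1626  0.049 ]
(573, 150) [ 0.4675 -0.1047  0.049 ]
(606, 147) [ 0.4691 -0.1256  0.049 ]
(638, 144) [ 0.4707 -0.146   0.049 ]
(669, 137) [ 0.4749 -0.166   0.049 ]
(397, 90) [0.5018 0.0073 0.08  ]
(406, 190) [0.4402 0.0032 0.08  ]
(781, 60) [ 0.5177 -0.2317  0.08  ]
(792, 162) [ 0.454  -0.2347  0.08  ]
```

```bash

python3 -c "
from h import *
go(.4691,.1146,.0415,93.5)"
python3 -m crank '[{"gripper":10,"travel":[0,0,2.5],"twist":[0,0,-0.01]},{"gripper":10,"travel":[-22,0,0],"twist":[0,0,0]},{"gripper":10,"travel":[-22,0,0],"twist":[0,0,0]},{"gripper":10,"travel":[-22,0,0],"twist":[0,0,0]},{"gripper":10,"travel":[-22,0,0],"twist":[0,0,0]},{"gripper":10,"travel":[-22,0,0],"twist":[0,0,0]},{"gripper":10,"travel":[-22,0,0],"twist":[0,0,0]},{"gripper":10,"travel":[0,0,0],"twist":[0,0,0]}]'
python3 -c "
from h import *
go(.4691,.1146,.0415,93.5)
im=snap('top','t2');s=snap('scene','s2')
a=cv2.resize(im[195:265,280:480],None,fx=4,fy=4,interpolation=cv2.INTER_CUBIC)
b=cv2.resize(s[140:240,300:450],None,fx=5.3,fy=5.3,interpolation=cv2.INTER_CUBIC)[:310]
cv2.imwrite('pics/z2.png',np.vstack([a,cv2.resize(b,(800,310))]))"
```

```text
t 6.62 turn [ 0.0001 -0.0003 -0.0101] shift after turn [-1.341e+02 -1.000e-01  2.800e+00] before [-134.1    1.3    2.7]
time: 7.62
ee_pos: [0.4693, 0.1162, 0.0416]
tcp_rot: [-180.0, 0.0, 93.6]
wrist_force: [0.2, 1.0, -1.6]
opening: 0.0188
grasp_force: 59.1
t 7.62 turn [-0.0002  0.0001  0.0009] shift after turn [-1.6 -0.3  0.1] before [-1.6 -0.3  0.1]
```

View pics/z2.png

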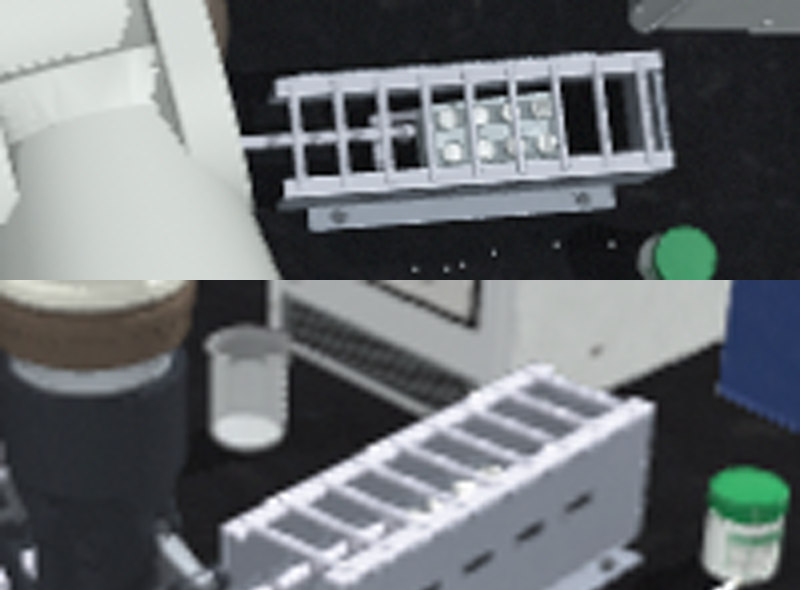

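The rod end shows at crop (414,130), which is full-image (383.5,227.5). The bow's opening spans crop x ~385 to 430.

```bash
python3 - <<'E'
from h import *
A=lambda p:(280+p[0]/4,195+p[1]/4)
print('tip end',onz('top',A((414,130)),.059).round(4))
for p in [(373,118),(378,165),(376,140)]:print('bow outer',onz('top',A(p),.0215).round(4))
E
```

```text
tip end [ 0.479  -0.0791  0.059 ]
bow outer [ 0.4926 -0.0583  0.0215]
bow outer [ 0.462  -0.0605  0.0215]
bow outer [ 0.4782 -0.0597  0.0215]
```

```bash

python3 -m crank '[{"gripper":10,"travel":[-3.5,0,0],"twist":[0,0,0]},{"gripper":10,"travel":[0,0,6],"twist":[0,0,0]},{"gripper":10,"travel":[0,0,6],"twist":[0,0,0]},{"gripper":10,"travel":[0,0,4],"twist":[0,0,0]},{"gripper":10,"travel":[0,0,0],"twist":[0,0,0]}]'

```

```text
time: 8.35
ee_pos: [0.4691, 0.113, 0.0253]
tcp_rot: [-180.0, 0.0, 93.6]
wrist_force: [0.3, -0.1, -1.4]
opening: 0.0193
grasp_force: 59.1
```

No contact force. I'll lower the rest of the way, dwell, then start a slow pull.

```bash

python3 -m crank '[{"gripper":10,"travel":[0,0,5],"twist":[0,0,0]},{"gripper":10,"travel":[0,0,4],"twist":[0,0,0]},{"gripper":10,"travel":[0,0,0],"twist":[0,0,0]},{"gripper":10,"travel":[0,0,0],"twist":[0,0,0]}]'
python3 -m crank '[{"gripper":10,"travel":[6,0,0],"twist":[0,0,0]},{"gripper":10,"travel":[6,0,0],"twist":[0,0,0]},{"gripper":10,"travel":[6,0,0],"twist":[0,0,0]},{"gripper":10,"travel":[6,0,0],"twist":[0,0,0]},{"gripper":10,"travel":[6,0,0],"twist":[0,0,0]}]'
python3 -c "
from h import *
im=snap('top','t3')
a=cv2.resize(im[195:265,280:480],None,fx=4,fy=4,interpolation=cv2.INTER_CUBIC)
cv2.imwrite('pics/z3.png',a)"
```

```text
time: 8.85
ee_pos: [0.4694, 0.113, 0.0168]
tcp_rot: [180.0, -0.0, 93.6]
wrist_force: [0.7, 0.2, -0.8]
opening: 0.0191
grasp_force: 59.1
time: 9.48
ee_pos: [0.4675, 0.1434, 0.0168]
tcp_rot: [-180.0, 0.0, 93.6]
wrist_force: [-0.5, -0.7, -1.4]
opening: 0.0189
grasp_force: 59.1
```

View pics/z3.png

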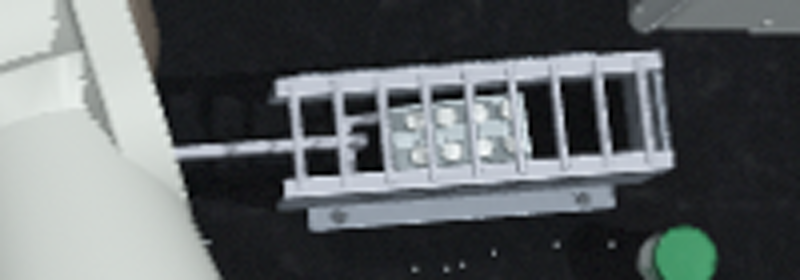

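The block's face moved from crop x 430 to 392 and the tip is still in the bow, so the carrier is following.

```bash

python3 -m crank '[{"gripper":10,"travel":[10,0,0],"twist":[0,0,0]},{"gripper":10,"travel":[12,0,0],"twist":[0,0,0]},{"gripper":10,"travel":[12,0,0],"twist":[0,0,0]},{"gripper":10,"travel":[12,0,0],"twist":[0,0,0]},{"gripper":10,"travel":[12,0,0],"twist":[0,0,0]},{"gripper":10,"travel":[12,0,0],"twist":[0,0,0]},{"gripper":10,"travel":[12,0,0],"twist":[0,0,0]},{"gripper":10,"travel":[12,0,0],"twist":[0,0,0]},{"gripper":10,"travel":[12,0,0],"twist":[0,0,0]},{"gripper":10,"travel":[12,0,0],"twist":[0,0,0]},{"gripper":10,"travel":[12,0,0],"twist":[0,0,0]},{"gripper":10,"travel":[12,0,0],"twist":[0,0,0]}]'
python3 -m crank '[{"gripper":10,"travel":[12,0,0],"twist":[0,0,0]},{"gripper":10,"travel":[12,0,0],"twist":[0,0,0]},{"gripper":10,"travel":[12,0,0],"twist":[0,0,0]},{"gripper":10,"travel":[12,0,0],"twist":[0,0,0]},{"gripper":10,"travel":[4,0,0],"twist":[0,0,0]},{"gripper":10,"travel":[0,0,0],"twist":[0,0,0]},{"gripper":10,"travel":[0,0,0],"twist":[0,0,0]}]'
python3 -c "
from h import *
im=snap('top','t4')
a=cv2.resize(im[190:260,230:430],None,fx=4,fy=4,interpolation=cv2.INTER_CUBIC)
cv2.imwrite('pics/z4.png',a)"
```

```text
time: 11.02
ee_pos: [0.4585, 0.2855, 0.0168]
tcp_rot: [180.0, 0.0, 93.6]
wrist_force: [0.3, -2.7, -1.7]
opening: 0.0187
grasp_force: 59.1
time: 11.9
ee_pos: [0.4554, 0.3365, 0.0168]
tcp_rot: [180.0, -0.0, 93.6]
wrist_force: [0.0, 0.4, -1.2]
opening: 0.0189
grasp_force: 59.1
```

View pics/z4.png

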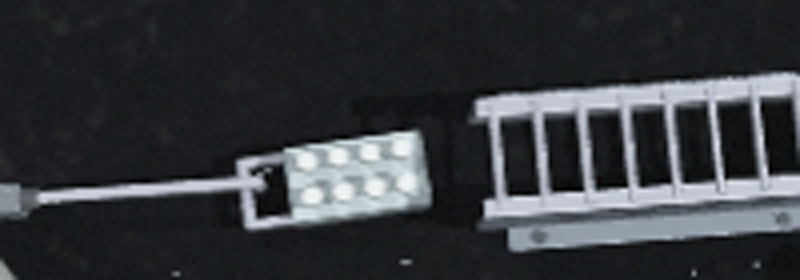

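The carrier is out at crop (355,180), clear of the mouth, with the tip still in the bow. Before letting go I'll check its position against the bay.

```bash
python3 - <<'E'
from h import *
A=lambda p:(230+p[0]/4,190+p[1]/4)
v=np.array([onz('top',A(p),.049) for p in [(306,161),(338,156),(371,152),(401,147),(313,194),(344,191),(375,187),(407,183)]]);m=v.mean(0)
f=v[[0,4]].mean(0)-v[[3,7]].mean(0);print('carrier',m.round(4),np.degrees(np.arctan2(-f[0],f[1])),np.hypot(*(f[:2])))
print('bow outer',onz('top',A((241,190)),.0215).round(4),'rear',onz('top',A((427,170)),.032).round(4))
go(.45,.405,.047,92)
E
```

```text
carrier [0.4689 0.0814 0.049 ] 6.9530412935563035 0.05976107844210521
bow outer [0.4613 0.156  0.0215] rear [0.4715 0.0368 0.032 ]
t 11.95 turn [ 0.0001 -0.0001  0.0278] shift after turn [ 68.7  -3.  -30.1] before [ 68.8  -1.1 -30.1]
```

```bash

python3 -m crank '[{"gripper":10,"travel":[-3,0,0],"twist":[0,0,0]},{"gripper":10,"travel":[0,0,-10],"twist":[0,0,0]},{"gripper":10,"travel":[0,0,-10],"twist":[0,0,0]},{"gripper":10,"travel":[0,0,-10],"twist":[0,0,0]},{"gripper":10,"travel":[18,0,-2],"twist":[0,0,0]},{"gripper":10,"travel":[18,0,0],"twist":[0,0,0]},{"gripper":10,"travel":[18,0,0],"twist":[0,0,0]},{"gripper":10,"travel":[18,0,0],"twist":[0,0,0]},{"gripper":10,"travel":[0,0,0],"twist":[0,0,0]},{"gripper":10,"travel":[0,0,14],"twist":[0,0,0]},{"gripper":10,"travel":[0,0,14],"twist":[0,0,0]},{"gripper":10,"travel":[0,0,5],"twist":[0,0,0]}]'
python3 -m crank '[{"gripper":10,"travel":[0,0,3],"twist":[0,0,0]},{"gripper":10,"travel":[0,0,1.5],"twist":[0,0,0]},{"gripper":10,"travel":[0,0,0],"twist":[0,0,0]}]'
```

```text
time: 13.45
ee_pos: [0.4504, 0.4044, 0.0139]
tcp_rot: [-179.9, 0.1, 93.6]
wrist_force: [0.2, -0.5, -1.6]
opening: 0.019
grasp_force: 59.1
time: 13.82
ee_pos: [0.4511, 0.4055, 0.0115]
tcp_rot: [180.0, -0.0, 93.6]
wrist_force: [-0.2, -0.3, -0.9]
opening: 0.0192
grasp_force: 59.1
```

```bash

python3 -m crank '[{"gripper":10,"travel":[0,0,1],"twist":[0,0,0]},{"gripper":10,"travel":[0,0,0],"twist":[0,0,0]},{"gripper":24,"travel":[0,0,0],"twist":[0,0,0]},{"gripper":40,"travel":[0,0,0],"twist":[0,0,0]},{"gripper":85,"travel":[0,0,0],"twist":[0,0,0]},{"gripper":85,"travel":[0,0,0],"twist":[0,0,0]},{"gripper":85,"travel":[0,0,0],"twist":[0,0,0]},{"gripper":85,"travel":[0,0,-20],"twist":[0,0,0]},{"gripper":85,"travel":[0,0,-40],"twist":[0,0,0]},{"gripper":85,"travel":[0,0,-60],"twist":[0,0,0]},{"gripper":85,"travel":[0,0,-60],"twist":[0,0,0]},{"gripper":85,"travel":[0,0,-10],"twist":[0,0,0]}]'
python3 -c "
from h import *
go(.47,.03,.2,96)"
```

```text
time: 15.32
ee_pos: [0.452, 0.4064, 0.2071]
tcp_rot: [179.6, -0.3, 93.6]
wrist_force: [-0.2, -0.3, -0.6]
opening: 0.085
grasp_force: 0.0
t 15.32 turn [ 0.0069 -0.0053 -0.0417] shift after turn [-376.3  -21.5    7.1] before [-376.9   -5.8    5. ]
```

```bash

python3 -m crank '[{"gripper":85,"travel":[0,0,0],"twist":[0.007,-0.005,-0.042]},{"gripper":85,"travel":[-47,-2.7,0],"twist":[0,0,0]},{"gripper":85,"travel":[-47,-2.7,0],"twist":[0,0,0]},{"gripper":85,"travel":[-47,-2.7,0],"twist":[0,0,0]},{"gripper":85,"travel":[-47,-2.7,0],"twist":[0,0,0]},{"gripper":85,"travel":[-47,-2.7,0],"twist":[0,0,0]},{"gripper":85,"travel":[-47,-2.7,0],"twist":[0,0,0]},{"gripper":85,"travel":[-47,-2.7,0],"twist":[0,0,0]},{"gripper":85,"travel":[-47,-2.7,0],"twist":[0,0,0]},{"gripper":85,"travel":[0,0,0],"twist":[0,0,0]},{"gripper":85,"travel":[0,0,0],"twist":[0,0,0]}]'
python3 -c "
from h import *
snap('wrist','w1'); o=bot.get_obs(); print(o['ee_pos'],o['tcp_rot'])"
```

```text
time: 16.7
ee_pos: [0.4688, 0.0294, 0.2026]
tcp_rot: [-179.6, 0.3, 96.0]
wrist_force: [-0.2, 0.4, 0.5]
opening: 0.0853
grasp_force: 0.0
[0.46882962 0.02988076 0.20249775] [-179.60330088    0.26195447   96.03904287]
```

View pics/w1.png

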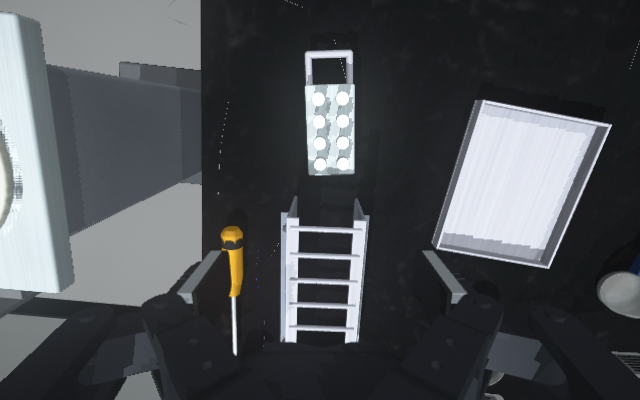

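The carrier's block has corners ≈(305,86), (353,84), (356,174) and (309,176), with eight caps and the bow at the top. The tray's corners are (478,100), (610,124), (549,268) and (434,248).

```bash
python3 - <<'E'
from h import *
v=np.array([onz('wrist',p,.049) for p in [(318,99),(319,121),(319,143),(320,164),(343,98),(343,121),(343,143),(343,164)]]);m=v.mean(0)
f=v[[0,4]].mean(0)-v[[3,7]].mean(0);y=np.degrees(np.arctan2(-f[0],f[1]));print('carrier',m.round(4),y,np.hypot(*f[:2]))
b=np.array([onz('wrist',p,.032) for p in [(305,86),(353,84),(356,174),(309,176)]]);print(b.round(4),b.mean(0).round(4))
t=np.array([onz('wrist',p,.018) for p in [(478,100),(610,124),(549,268),(434,248)]]);print('tray',t.round(4),t.mean(0).round(4))
d=t[:2].mean(0)-t[2:].mean(0);print(np.degrees(np.arctan2(-d[0],d[1])),np.hypot(*d[:2]))
go(m[0],m[1],.16,90+y)
E
```

```text
carrier [0.4714 0.0818 0.049 ] 7.512310937852935 0.060004651469263745
[[0.4423 0.1208 0.032 ]
 [0.4875 0.1274 0.032 ]
 [0.5023 0.0417 0.032 ]
 [0.4544 0.0344 0.032 ]] [0.4716 0.0811 0.032 ]
tray [[ 0.615   0.1268  0.018 ]
 [ 0.7529  0.1178  0.018 ]
 [ 0.7424 -0.0469  0.018 ]
 [ 0.6049 -0.0368  0.018 ]] [0.6788 0.0402 0.018 ]
-3.59735875040082 0.16454096517642694
t 16.75 turn [-0.007   0.0045 -0.0257] shift after turn [51.2  9.3 42.5] before [51.6  8.3 42.2]
```

```bash

python3 -m crank '[{"gripper":85,"travel":[0,0,0],"twist":[-0.007,0.0045,-0.028]},{"gripper":85,"travel":[25.5,4.7,0],"twist":[0,0,0]},{"gripper":85,"travel":[25.5,4.7,0],"twist":[0,0,0]},{"gripper":85,"travel":[0,0,50],"twist":[0,0,0]},{"gripper":85,"travel":[0,0,50],"twist":[0,0,0]},{"gripper":85,"travel":[0,0,40],"twist":[0,0,0]},{"gripper":85,"travel":[0,0,30],"twist":[0,0,0]},{"gripper":85,"travel":[0,0,20],"twist":[0,0,0]},{"gripper":85,"travel":[0,0,6],"twist":[0,0,0]},{"gripper":85,"travel":[0,0,0],"twist":[0,0,0]}]'
python3 -c "
from h import *
go(.4715,.0815,.004,97.8)"
```

```text
time: 18.0
ee_pos: [0.4714, 0.0815, 0.0065]
tcp_rot: [-180.0, 0.0, 97.7]
wrist_force: [0.5, -0.4, -0.0]
opening: 0.0851
grasp_force: 0.0
t 18.0 turn [-0.0001  0.0002 -0.0018] shift after turn [0.  0.1 2.5] before [0.  0.1 2.5]
```

```bash

python3 -m crank '[{"gripper":60,"travel":[0,0,1.5],"twist":[0,0,0]},{"gripper":52,"travel":[0,0,0],"twist":[0,0,0]},{"gripper":40,"travel":[0,0,0],"twist":[0,0,0]},{"gripper":40,"travel":[0,0,0],"twist":[0,0,0]},{"gripper":40,"travel":[0,0,0],"twist":[0,0,0]},{"gripper":40,"travel":[0,0,0],"twist":[0,0,0]},{"gripper":40,"travel":[0,0,-8],"twist":[0,0,0]},{"gripper":40,"travel":[0,0,-15],"twist":[0,0,0]},{"gripper":40,"travel":[0,0,-20],"twist":[0,0,0]},{"gripper":40,"travel":[0,0,-15],"twist":[0,0,0]},{"gripper":40,"travel":[0,0,0],"twist":[0,0,0]}]' 60
python3 -c "
from h import *
go(.678,.024,.063,86.4)"
```

```text
time: 19.38
ee_pos: [0.4723, 0.0812, 0.0642]
tcp_rot: [179.9, 0.0, 97.6]
wrist_force: [1.4, -0.6, -2.3]
opening: 0.0471
grasp_force: 62.5
t 19.38 turn [ 0.0022 -0.      0.1958] shift after turn [-44.1 208.9   1.2] before [-83.9 196.3   1.7]
```

```bash

python3 -m crank '[{"gripper":40,"travel":[0,0,0],"twist":[0,0,0.098]},{"gripper":40,"travel":[0,0,0],"twist":[0,0,0.098]},{"gripper":40,"travel":[-3,15,0],"twist":[0,0,0]},{"gripper":40,"travel":[-6,28,0],"twist":[0,0,0]},{"gripper":40,"travel":[-7,33,0],"twist":[0,0,0]},{"gripper":40,"travel":[-7,33,0],"twist":[0,0,0]},{"gripper":40,"travel":[-7,33,0],"twist":[0,0,0]},{"gripper":40,"travel":[-7,33,0],"twist":[0,0,0]},{"gripper":40,"travel":[-5,22,0],"twist":[0,0,0]},{"gripper":40,"travel":[-2,11,0],"twist":[0,0,0]},{"gripper":40,"travel":[0,0,0],"twist":[0,0,0]}]'
python3 -c "
from h import *
go(.678,.024,.0085,86.4)
im=snap('top','t5')
a=cv2.resize(im[110:270,180:400],None,fx=3.6,fy=3.6,interpolation=cv2.INTER_CUBIC)
cv2.imwrite('pics/z5.png',a)"
```

```text
time: 20.75
ee_pos: [0.6765, 0.0237, 0.0618]
tcp_rot: [-179.9, 0.0, 86.4]
wrist_force: [-0.1, -0.2, -2.5]
opening: 0.0475
grasp_force: 62.5
t 20.75 turn [-0.0012  0.0004  0.0004] shift after turn [ 0.4  1.5 53.3] before [ 0.4  1.6 53.3]
```

View pics/z5.png

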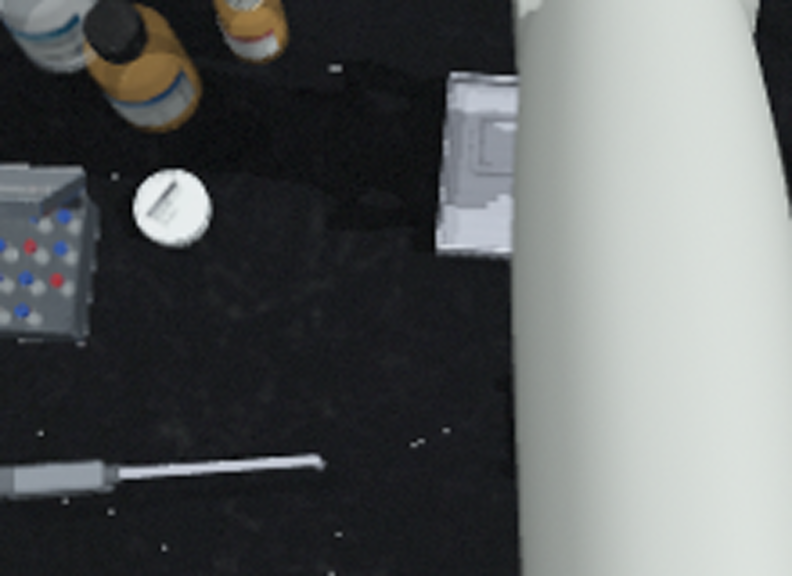

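The hook lies flat at crop left (tip at (320,462)) and the bow shows over the tray at about (490,145). Lowering.

```bash

python3 -m crank '[{"gripper":40,"travel":[0,1,15],"twist":[0,0,0]},{"gripper":40,"travel":[0,0,15],"twist":[0,0,0]},{"gripper":40,"travel":[0,0,12],"twist":[0,0,0]},{"gripper":40,"travel":[0,0,6],"twist":[0,0,0]},{"gripper":40,"travel":[0,0,3],"twist":[0,0,0]},{"gripper":40,"travel":[0,0,0],"twist":[0,0,0]}]'
python3 -m crank '[{"gripper":40,"travel":[0,0,1],"twist":[0,0,0]},{"gripper":40,"travel":[0,0,0],"twist":[0,0,0]}]'
```

```text
time: 21.55
ee_pos: [0.6773, 0.0239, 0.0118]
tcp_rot: [180.0, 0.0, 86.4]
wrist_force: [0.0, 0.5, -2.8]
opening: 0.047
grasp_force: 62.7
time: 21.8
ee_pos: [0.6774, 0.0239, 0.011]
tcp_rot: [180.0, 0.0, 86.4]
wrist_force: [-0.4, -0.4, -2.4]
opening: 0.047
grasp_force: 62.7
```

```bash

python3 -m crank '[{"gripper":40,"travel":[0,0,1.5],"twist":[0,0,0]},{"gripper":40,"travel":[0,0,0],"twist":[0,0,0]}]'
python3 -m crank '[{"gripper":40,"travel":[0,0,1],"twist":[0,0,0]},{"gripper":40,"travel":[0,0,0],"twist":[0,0,0]}]'
```

```text
time: 22.05
ee_pos: [0.6772, 0.0239, 0.0091]
tcp_rot: [-180.0, 0.0, 86.4]
wrist_force: [0.1, 0.4, -3.4]
opening: 0.0468
grasp_force: 62.7
time: 22.3
ee_pos: [0.6773, 0.0239, 0.0087]
tcp_rot: [180.0, 0.0, 86.4]
wrist_force: [-2.3, -0.0, 1.9]
opening: 0.047
grasp_force: 62.9
```

Force rose to about +2 N, so it's on the floor. Release and go up.

```bash

python3 -m crank '[{"gripper":52,"travel":[0,0,0],"twist":[0,0,0]},{"gripper":58,"travel":[0,0,0],"twist":[0,0,0]},{"gripper":66,"travel":[0,0,0],"twist":[0,0,0]},{"gripper":66,"travel":[0,0,0],"twist":[0,0,0]},{"gripper":66,"travel":[0,0,-15],"twist":[0,0,0]},{"gripper":66,"travel":[0,0,-30],"twist":[0,0,0]},{"gripper":66,"travel":[0,0,-40],"twist":[0,0,0]},{"gripper":66,"travel":[0,0,-40],"twist":[0,0,0]},{"gripper":66,"travel":[-50,0,0],"twist":[0,0,0]},{"gripper":66,"travel":[-50,0,0],"twist":[0,0,0]},{"gripper":66,"travel":[0,-40,0],"twist":[0,0,0]},{"gripper":66,"travel":[0,0,0],"twist":[0,0,0]}]'
python3 -c "
from h import *
a=snap('wrist','w2')"
```

```text
time: 23.8
ee_pos: [0.6291, -0.0739, 0.1343]
tcp_rot: [-180.0, 0.0, 86.3]
wrist_force: [1.2, 0.8, 0.9]
opening: 0.0658
grasp_force: 0.0
```

View pics/w2.png

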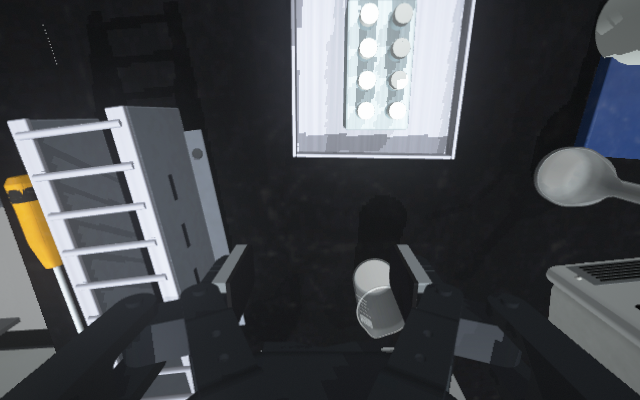

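The carrier stands upright between the tray's walls at about (378,65). The beaker and screwdriver haven't moved and the robot touches nothing.

```bash
python3 -c "
from h import *
print(bot.job_done())"
```

```text
the job is handed in; nothing more can be done
None
```

The job is handed in: the carrier was drawn out of the bay with the hook and stands upright in the tray, and the hook lies flat on the worktop; the handover returned no verdict.

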